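Shut the loaded jar warmer and switch it on

ROBOT

A 6-joint arm with a two-finger parallel gripper is mounted at the origin on a cart in front of the work surface, level with it; the furniture and walls round the work are solid. World frame = base frame: x ahead of the robot, y to its left, z up, the work surface at z = 0. Lengths are in m, angles in rad, forces in N, time in s.
With the tool pointing down it reaches from about 0.35 to 0.8 m from the base axis. Payload 7.3 kg.
Tool frame: the origin (TCP) lies midway between the tips of the shut fingers; the grasp point (between the pads) lies 19 mm behind it; z points along the fingers, x is the direction in which the jaws open and shut, and the axes are right-handed (so a half turn about z gives the same grasp; the last joint's range is limited). The gripper opens to 85 mm and grips with 20 to 120 N. Pads are 22 mm wide; open, the fingers measure 114 mm over their backs; the gripper's body (76 mm by 85 mm) begins 54 mm behind the grasp point. The pads swing forward as they close: fully open they stand 13 mm farther back than shut.
Start: joints at [1.153, 0.342, 1.524, -0, 1.275, -0.146], TCP at [0.141, 0.506, 0.231] pointing down, gripper open.
Joint ranges: [-2.53, 2.53], [-0.77, 2.02], [0.04, 2.7], [-1, 4.14], [0.28, 2.66], [-3.11, 3.11]. Speed limits (rad/s): [2.57, 2.57, 3.14, 3.14, 3.14, 3.14].

INTERFACE

Orientations are given as a rotation vector (axis times angle).
In Python, from rig import robot gives the robot as it stands. The module is installed in compiled form; this text tells all that it offers.
- The arm moves only by the shell command python3 -m inch 'ROWS'. ROWS is JSON, a list of rows, each an object with "linear": the shift along the world's x, y, z in m, a list of three; "twist": the turn, a rotation vector about the world's x, y, z in rad, a list of three; "gripper": the closure, from 0 (fully open) to 1 (shut). A call has 1 to 12 rows; each row is the pose to reach, as a shift and turn from the pose commanded when the call began; what a row does not reach only later rows make up. A row lasts 1/8 s, in which the tool goes at most 62.5 mm and 10.7 degrees, less where a joint would pass 70% of its speed; a pose out of reach is approached as far as the arm can. A call with a gripper value outside its range is refused whole. The fingers move at their own pace and stop on an object; the grip force is fixed at half the most. Time passes only in rows, so rows that repeat a pose let the fingers close. It gives the time, the measured TCP pose, the force and the opening at its end, in the units of the state.
- robot.observe(): the state, without advancing time (a new reading comes with each control period).
- robot.camera(name): name is "scene" or "top" or "wrist"; returns a dict with "image" (480x640x3 uint8, red, green, blue), "fx", "fy", "cx", "cy" (pixels), "dist" ([k1, k2, p1, p2, k3] as OpenCV has them; the pictures are not rectified), "rvec" (rotation vector, rad) and "tvec" (3), from world to camera coordinates, as OpenCV has them. Camera axes: x right, y down, z forward; pixel columns grow to the right and rows downward; lengths in m; the calibration is good to about 2 mm. A picture is of the moment at which its call begins. There is no depth.
- robot.sign_off(): hands the job in, once; it reports no verdict.
Trained networks look in the newest picture that a camera, given by its name, has taken for a name from the list of things; names that differ only in an ending like _2 or _b are one class to them, and where a whole thing is asked for, a point or a joint stands for the part that bears it (a point fixed in the world has none). Each returns a list of dicts, best first, with "conf" (0 to 1); they miss things now and then, are a little off and sometimes report something else, mostly with a low value. They report only what shows in the picture. A call takes as long as a camera call.
- robot.find_in(name, camera): "position" ([row, column] in pixels, amid what is visible of it).
The state is a dict: "time_s": time; "joints": joint angles; "joint_velocities": joint speeds; "joint_torque": joint torques, N m; "position": TCP position; "eef_rot": TCP orientation; "wrist_force": force on the tool from outside, world axes, zero at the start; "ft_torque": the same for the moment, N m; "finger_gap": opening from 0.0 (shut) to 1.0 (fully open).
Only numpy, scipy, OpenCV 4.12 (cv2) and the standard library are available. Lean on these libraries where they do the work, as an engineer would, in place of code of your own. Each camera call takes 0.05 s, during which the arm holds its last target. There are 200 camera calls.

TASK

The jar warmer is loaded but stands open and switched off. Lift its drop-down door by the bar and press it fully home past its spring catch; only then push the black isolator handle in, turn it a quarter turn clockwise from off to on while it is held in, and let it spring fully back out so that it locks at on. Keep the jars inside upright and leave the other things on the bench where they are.

Things in the scene. Friction and masses are not known exactly. Their poses are not given: they have to be found in the camera images.
- warmer: Jar warmer: steel cabinet 240 mm wide, 120 deep, 280 high, fixed. Origin under the middle of its footprint; x from its front to its back, y to the left as one faces it, z up. Front face at x = -60. Chamber floor 60 above the bench. Above the door a fascia slopes back: lower edge 205 high at the front face, 130 long up the slope, outward normal leaning 35 degrees from the vertical to the front.
- door (a joint): Opening of the drop-down door, rad: 0 shut and flush, 1.15 fully down, starts at 0.75 to 1.13. The stiff hinge holds it at any angle. A sprung roller catch resists from about 0.26 to 0.06 rad (some 8 N at the bar), then draws it shut and holds it. The door is 224 mm wide, 18 thick, 107 high from the hinge.
- door_hinge (a point): Middle of the door's hinge line at the foot of the front face, 55 mm above the bench; the line runs along the warmer's y. Axes as the warmer's.
- door_bar (a point): Middle of the door's handle: round steel bar 14 mm thick, 210 long, parallel to the hinge, on arms 80 left and right of its middle. Turns with the door at 177 from the hinge; shut, it lies 56 in front of the hinge and 168 above it. It stands off the door's upper edge: with the door down some 60 is free between bar and door edge. Axes turn with the door; y along the bar.
- isolator (a joint): Angle of the black isolator handle, rad: 0 off (bar level across the fascia), 1.571 on (bar up the slope); grows clockwise seen from outside. An over-centre spring (0.15 N m) drives it to the nearer end; handle out, a pin locks it within 0.04 of either end. At on, a hook behind the fascia bolts the shut door; if the door is ajar the hook strikes it, and with the hook out the door cannot shut.
- isolator_push (a joint): How far the isolator handle is pushed in along its axis, m: 0 fully out, 0.008 fully in. A spring pushes it out (4.5 N at first, 8.5 N fully in). It turns only while pushed in by at least 0.006; let go between the ends it stays in.
- isolator_grip (a point): Grip point on the isolator's axis, 30 out from the fascia with the handle out. The handle is a black bar 74 mm long, 16 wide, 26 deep; its outer face is 9 beyond this point, its inner face 13 off the fascia (5 pushed in; a 4 thick plate lies under it). Axes turn with it: z out of the fascia along the axis, y along the bar to the end with the white line, x across the bar.
- warm_jar_1: Glass jar 54 across, 93 high, in the warmer. Origin under its middle, z up.
- warm_jar_2: The other glass jar in the warmer, same size and origin.
- shaker: Shaker with a dark cap, 58 across, 101 high, standing on the bench to the right. Origin under its middle. A bystander.
- jar_single_2: Glass jar 54 across, 93 high, standing on the bench at the left. A bystander.
- measure_cup: Measuring cup 66 across, 60 high, with a handle (124 long in all), on the bench at the left. A bystander.
- tally: Hand tally counter, black, 46 by 62, 28 high, on the bench to the left of the warmer. A bystander.

How it is judged:
On the way, in this order (a step that is already met when the one before it is completed fails the run):
1. the door is shut, held by its catch, while the isolator is still off (value of joint door below 0.025 rad and value of joint isolator below 0.3 rad), for 0.2 s.
2. the isolator is turned to on and its handle has sprung back out (value of joint isolator above 1.5 rad and value of joint isolator_push below 0.0015 m), for 0.2 s.
At the end, for the whole second after the job is handed in: The door is shut (below 0.025 rad), the isolator is at on (above 1.5 rad) with its handle sprung out (within 1.5 mm) and still, both jars stand upright in the warmer, and the bystanders are within 3 cm of where they stood (all of step 2 and value of joint door below 0.025 rad and velocity of joint isolator below 0.1 rad/s and angle between each of warm_jar_1, warm_jar_2's own z axis and vertical below 0.2 rad and z of warm_jar_1 in the frame of warmer between 0.05 and 0.075 m and z of warm_jar_2 in the frame of warmer between 0.05 and 0.075 m and distance of each of shaker, jar_single_2, measure_cup, tally from where it was at the start of the episode below 0.03 m); the robot touches nothing.
It fails at once if the isolator is turned on while the door is open (value of joint isolator above 0.8 rad and value of joint door above 0.1 rad).
It fails at once if a jar in the warmer is tipped (angle between any of warm_jar_1, warm_jar_2's own z axis and vertical above 0.35 rad).
It fails at once if a bystander is knocked over or pushed away (distance of any of shaker, jar_single_2, measure_cup, tally from where it was at the start of the episode above 0.03 m).
It also fails if it takes over 48 s, if anything falls off the work surface, if the arm or the gripper's body presses on something with over 40 N, if the wrist force passes 120 N, or if a joint passes its speed limit or range.

## Working session

There is one attempt and no reset: what is moved stays moved. The work goes in short steps, Python scripts to look and compute and a shell command to move; the robot and the scene stay as the last step left them, time stands still between calls to the robot, and variables do not carry over. Pictures are saved under pics/ and viewed, and the job is handed in when it is done.

```bash
mkdir -p pics; cat > h.py <<'E'
import numpy as np, cv2
from rig import robot
def snap(cam,fn):
    c=robot.camera(cam); cv2.imwrite('pics/'+fn,c['image'][:,:,::-1]); return c
def K(c): return np.array([[c['fx'],0,c['cx']],[0,c['fy'],c['cy']],[0,0,1]])
def proj(c,P): return cv2.projectPoints(np.atleast_2d(np.array(P,float)),np.array(c['rvec']),np.array(c['tvec']),K(c),np.array(c['dist']))[0][:,0]
def ray(c,uv):
    n=cv2.undistortPoints(np.array([[uv]],float),K(c),np.array(c['dist']))[0,0]
    R=cv2.Rodrigues(np.array(c['rvec'],float))[0]; t=np.array(c['tvec'])
    return -R.T@t, R.T@np.array([n[0],n[1],1])
def atz(c,uv,z):
    o,d=ray(c,uv); return o+d*(z-o[2])/d[2]
E
python3 - <<'E'
from h import *
np.set_printoptions(precision=4,suppress=True)
for n in ['scene','top','wrist']:
    c=snap(n,n+'0.png'); o,d=ray(c,(c['cx'],c['cy'])); print(n,o,d,c['fx'])
    for t in ['warmer','door','door_bar','door_hinge','isolator','isolator_grip','warm_jar_1','shaker','jar_single_2','measure_cup','tally']:
        print(t,[(np.round(x['position']),round(x['conf'],2)) for x in robot.find_in(t,n)[:3]])
print(robot.observe())
E
```

```text
scene [-0.2555 -0.5358  0.7905] [ 0.6854  0.4999 -0.5295] 439.8487669546622
warmer [(array([232., 345.]), 0.74)]
door [(array([286., 336.]), 0.65)]
door_bar [(array([284., 334.]), 0.87)]
door_hinge [(array([236., 345.]), 0.66)]
isolator [(array([209., 345.]), 0.74), (array([209., 346.]), 0.43)]
isolator_grip [(array([207., 346.]), 0.53)]
warm_jar_1 [(array([263., 361.]), 0.98), (array([257., 334.]), 0.68)]
shaker [(array([335., 445.]), 0.67)]
jar_single_2 [(array([223., 228.]), 0.83)]
measure_cup [(array([259., 214.]), 0.6)]
tally [(array([275., 249.]), 0.55)]
top [-0.3209  0.0185  1.2954] [ 0.6009  0.0325 -0.7987] 583.6934085435817
warmer [(array([215., 330.]), 0.63), (array([260., 353.]), 0.4)]
door [(array([261., 355.]), 0.74)]
door_bar [(array([263., 351.]), 0.68)]
door_hinge [(array([214., 334.]), 0.59)]
isolator [(array([194., 334.]), 0.55)]
isolator_grip [(array([188., 332.]), 0.76)]
warm_jar_1 [(array([229., 347.]), 0.74), (array([236., 322.]), 0.73), (array([272., 464.]), 0.25)]
shaker [(array([271., 466.]), 0.56)]
jar_single_2 [(array([227., 158.]), 0.84), (array([189., 332.]), 0.32)]
measure_cup []
tally []
wrist [0.066  0.5249 0.3751] [ 0.2888 -0.0802 -0.954 ] 343.5439362519712
warmer []
door []
door_bar []
door_hinge []
isolator []
isolator_grip []
warm_jar_1 []
shaker []
jar_single_2 []
measure_cup []
tally []
{'time_s': 1.8, 'joints': array([ 1.153 ,  0.342 ,  1.5241,  0.    ,  1.2754, -0.146 ]), 'joint_velocities': array([ 0.0002, -0.0005,  0.0011,  0.0006, -0.0009, -0.0003]), 'joint_torque': array([ -0.0002, -43.3558, -24.6271,  -0.0002,   0.0003,   0.    ]), 'position': array([0.1409, 0.5057, 0.2313]), 'eef_rot': array([-2.502 , -1.8999, -0.0001]), 'wrist_force': array([-0.4459, -0.1931,  0.8874]), 'ft_torque': array([0.0558, 0.0181, 0.0115]), 'finger_gap': 1.0025254152701457}
```

```bash
python3 - <<'E'
import cv2
a=cv2.imread('pics/scene0.png')[160:380,180:480]; cv2.imwrite('pics/scene0c.png',cv2.resize(a,None,fx=2.6,fy=2.6,interpolation=cv2.INTER_CUBIC))
a=cv2.imread('pics/top0.png')[150:330,130:500]; cv2.imwrite('pics/top0c.png',cv2.resize(a,None,fx=2.1,fy=2.1,interpolation=cv2.INTER_CUBIC))
E
```

```text
(no output)
```

View pics/scene0c.png

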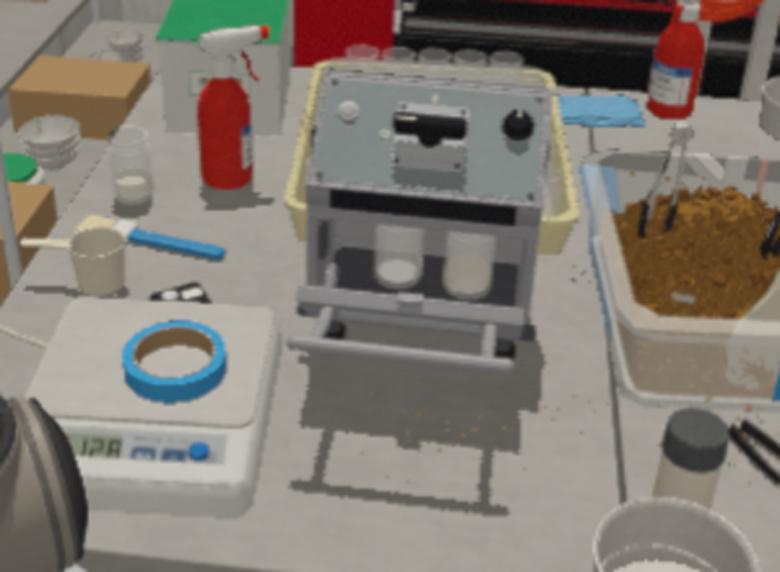

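View pics/top0c.png

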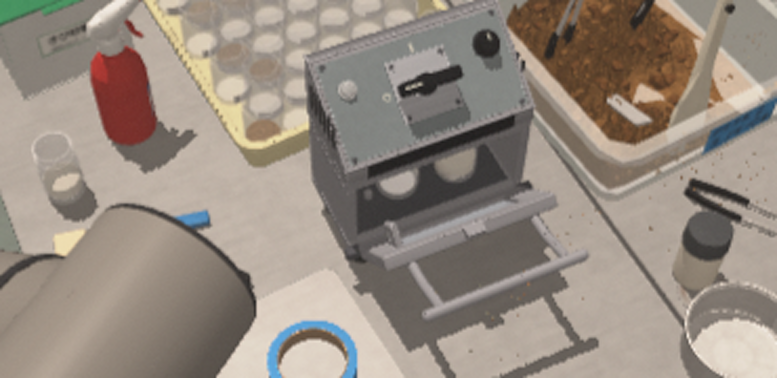

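```bash
cat > fit.py <<'E'
from h import *
from scipy.optimize import least_squares
np.set_printoptions(precision=4,suppress=True)
cs=robot.camera('scene'); ct=robot.camera('top')
S=np.array([(305,187),(546,213),(325,70),(549,92),(290,343),(515,361),(430,124)])/2.6+[180,160]
T=np.array([(352,170),(531,105),(306,57),(497,2),(426,315),(587,255),(431,82)])/2.1+[130,150]
sa,ca=np.sin(np.radians(35)),np.cos(np.radians(35))
def model(p):
    x,y,w,th,s,v=p; a=.3217+th
    bx,bz=-.06-.177*np.sin(a),.055+.177*np.cos(a)
    P=np.array([(-.06,.12,.205),(-.06,-.12,.205),(.0465,.12,.2796),(.0465,-.12,.2796),(bx,.105,bz),(bx,-.105,bz),
      (-.06+s*ca-.039*sa,v,.205+s*sa+.039*ca)])
    R=np.array([[np.cos(w),-np.sin(w),0],[np.sin(w),np.cos(w),0],[0,0,1]])
    return P@R.T+[x,y,0]
f=lambda p:np.r_[(proj(cs,model(p))-S).ravel(),(proj(ct,model(p))-T).ravel()]
r=least_squares(f,[.6,0,0,.9,.065,0],loss='soft_l1'); print(r.x); print(f(r.x).reshape(-1,2).round(1)); print(model(r.x))
E
python3 fit.py
```

```text
[0.6239 0.0286 0.5082 0.8257 0.0606 0.0025]
[[-0.3 -1.3]
 [-1.2 -2.8]
 [-0.9  1. ]
 [ 0.9 -0.2]
 [-0.5  0.2]
 [ 0.3  2.6]
 [-1.6 -0.5]
 [-1.1  0.5]
 [ 2.5 -0.9]
 [ 1.8  2.4]
 [ 0.7 -1.6]
 [-1.4 -0.3]
 [-0.1 -3.3]
 [ 1.9 -0. ]]
[[ 0.5131  0.1042  0.205 ]
 [ 0.6299 -0.1055  0.205 ]
 [ 0.6062  0.156   0.2796]
 [ 0.723  -0.0537  0.2796]
 [ 0.3795  0.0126  0.1277]
 [ 0.4816 -0.1709  0.1277]
 [ 0.5941  0.0148  0.2717]]
```

```bash
python3 -m inch '[{"linear":[0.035,-0.045,0.02],"twist":[0,0,-0.1],"gripper":0},{"linear":[0.07,-0.09,0.04],"twist":[0,0,-0.2],"gripper":0},{"linear":[0.105,-0.135,0.06],"twist":[0,0,-0.3],"gripper":0.4},{"linear":[0.14,-0.18,0.07],"twist":[0,0,-0.4],"gripper":0.4},{"linear":[0.17,-0.235,0.07],"twist":[0,0,-0.5],"gripper":0.4},{"linear":[0.20,-0.29,0.07],"twist":[0,0,-0.6],"gripper":0.4},{"linear":[0.22,-0.345,0.07],"twist":[0,0,-0.7],"gripper":0.4},{"linear":[0.24,-0.40,0.07],"twist":[0,0,-0.79],"gripper":0.4},{"linear":[0.26,-0.46,0.07],"twist":[0,0,-0.79],"gripper":0.4},{"linear":[0.275,-0.52,0.07],"twist":[0,0,-0.79],"gripper":0.4},{"linear":[0.29,-0.58,0.07],"twist":[0,0,-0.79],"gripper":0.4},{"linear":[0.29,-0.585,0.04],"twist":[0,0,-0.79],"gripper":0.4}]' && python3 - <<'E'
from h import *
for n in ['scene','wrist']: snap(n,n+'1.png')
c=robot.camera('wrist'); print(robot.find_in('door_bar','wrist')); print(proj(c,[[.3795,.0126,.1277],[.4816,-.1709,.1277],[.4305,-.079,.1277]]))
o=robot.observe(); print(o['time_s'],o['joints'],o['position'],o['eef_rot'])
a=np.hstack([cv2.imread('pics/scene1.png')[160:400,180:480],cv2.imread('pics/wrist1.png')[::2,::2]]); cv2.imwrite('pics/c1.png',a)
E
```

```text
time_s: 3.4
position: [0.4327, -0.0835, 0.2722]
eef_rot: [3.039, 0.782, 0.006]
wrist_force: [-0.1, 1.1, -0.4]
finger_gap: 0.603
[{'position': [184.8, 428.6], 'conf': 0.78}]
[[326.24128201  84.62266226]
 [325.75948549 324.39532881]
 [326.0057438  217.01698226]]
3.6 [-3.56817650e-01  1.48552683e-01  1.67068507e+00  2.81008922e-04
  1.32305977e+00 -8.65825005e-01] [ 0.43076642 -0.07895168  0.27161148] [-3.03981664e+00 -7.90680494e-01  6.60960799e-04]
```

View pics/wrist1.png

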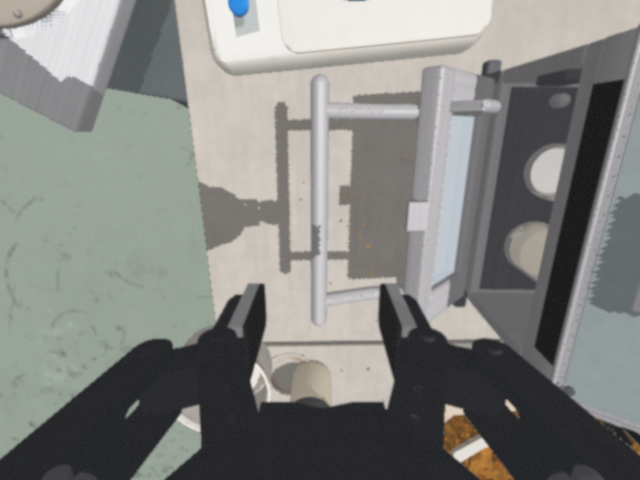

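View pics/scene1.png

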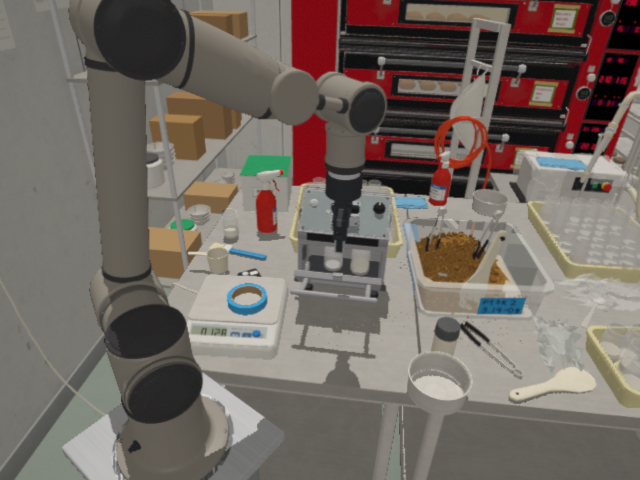

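```bash
cat > fit2.py <<'E'
exec(open('fit.py').read().split("f=lambda")[0])
cw=robot.camera('wrist')
W=np.array([(320,77),(319,324)])
f=lambda p:np.r_[(proj(cs,model(p))-S).ravel(),(proj(ct,model(p))-T).ravel(),(proj(cw,model(p)[4:6])-W).ravel()]
r=least_squares(f,[.62,.03,.5,.83,.06,0],loss='soft_l1'); print(r.x); print(f(r.x).reshape(-1,2).round(1)); print(model(r.x)); m=model(r.x); print((m[4]+m[5])/2)
E
python3 fit2.py
```

```text
[0.6202 0.0272 0.505  0.8029 0.0632 0.0016]
[[-0.8 -0.6]
 [-1.5 -1.9]
 [-1.3  1.5]
 [ 0.7  0.5]
 [-1.2 -0.5]
 [-0.2  2.1]
 [-1.5 -0.7]
 [-0.8  1.7]
 [ 3.1  0.4]
 [ 2.2  3.5]
 [ 1.3 -0.4]
 [-1.5 -0.2]
 [ 0.2 -3.2]
 [ 2.4  0.1]
 [ 0.3  4.8]
 [ 0.4 -1.7]]
[[ 0.5096  0.1032  0.205 ]
 [ 0.6257 -0.1068  0.205 ]
 [ 0.6028  0.1547  0.2796]
 [ 0.7189 -0.0553  0.2796]
 [ 0.3771  0.0128  0.1314]
 [ 0.4787 -0.171   0.1314]
 [ 0.5926  0.0138  0.2732]]
[ 0.4279 -0.0791  0.1314]
```

```bash
python3 -m inch '[{"linear":[-0.003,0,-0.05],"twist":[0,0,0],"gripper":0.4},{"linear":[-0.003,0,-0.1],"twist":[0,0,0],"gripper":0.4},{"linear":[-0.003,0,-0.14],"twist":[0,0,0],"gripper":0.4},{"linear":[-0.003,0,-0.157],"twist":[0,0,0],"gripper":0.4},{"linear":[-0.003,0,-0.157],"twist":[0,0,0],"gripper":0.4},{"linear":[-0.003,0,-0.157],"twist":[0,0,0],"gripper":1},{"linear":[-0.003,0,-0.157],"twist":[0,0,0],"gripper":1},{"linear":[-0.003,0,-0.157],"twist":[0,0,0],"gripper":1},{"linear":[-0.003,0,-0.157],"twist":[0,0,0],"gripper":1},{"linear":[-0.003,0,-0.157],"twist":[0,0,0],"gripper":1}]' && python3 - <<'E'
from h import *
c=snap('wrist','wrist2.png');o=robot.observe(); print(o['time_s'],o['position'],o['wrist_force'],o['ft_torque'],o['finger_gap'])
E
```

```text
time_s: 5.0
position: [0.4259, -0.0808, 0.1152]
eef_rot: [3.038, 0.792, -0.007]
wrist_force: [-11.9, -9.6, 7.5]
finger_gap: 0.138
5.05 [ 0.42586171 -0.08078409  0.11523187] [-12.30901802 -10.06096048   7.67668306] [-1.65854894  1.94786926  0.01302636] 0.14344046406902725
```

View pics/wrist2.png

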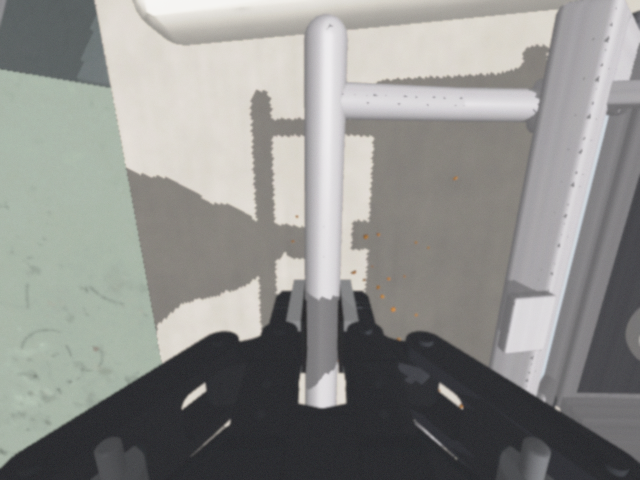

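```bash
python3 -m inch '[{"linear":[0.0046,0.0026,0.0112],"twist":[0,0,0],"gripper":1},{"linear":[0.0101,0.0056,0.022],"twist":[0,0,0],"gripper":1},{"linear":[0.016,0.0089,0.0323],"twist":[0,0,0],"gripper":1},{"linear":[0.0227,0.0125,0.0421],"twist":[0,0,0],"gripper":1},{"linear":[0.0298,0.0165,0.0514],"twist":[0,0,0],"gripper":1},{"linear":[0.0375,0.0208,0.06],"twist":[0,0,0],"gripper":1},{"linear":[0.0375,0.0208,0.06],"twist":[0,0,0],"gripper":1}]' && python3 - <<'E'
from h import *
c=snap('scene','scene3.png');o=robot.observe(); print(o['time_s'],o['position'],o['wrist_force'],o['ft_torque'],o['finger_gap'])
cv2.imwrite('pics/s3.png',cv2.resize(c['image'][160:360,220:480,::-1],None,fx=3,fy=3))
E
```

```text
time_s: 5.92
position: [0.4665, -0.0588, 0.1756]
eef_rot: [3.038, 0.791, 0.004]
wrist_force: [-0.7, -2.7, 4.3]
finger_gap: 0.139
5.975 [ 0.46626349 -0.05895517  0.17544412] [-0.02202993 -4.21510213  4.89650452] [-0.80747425  0.1632681  -0.10055353] 0.13777783947474234
```

View pics/s3.png

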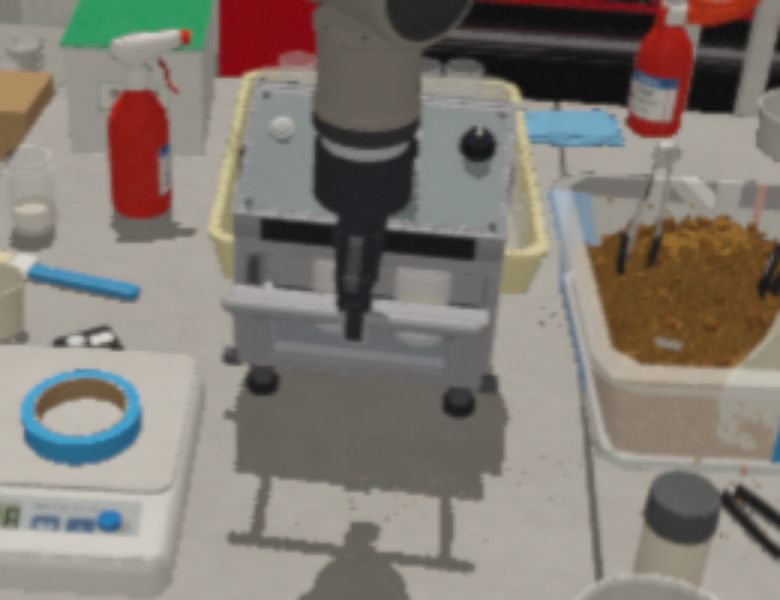

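```bash
python3 -m inch '[{"linear":[0.0082,0.0046,0.008],"twist":[0,0,0],"gripper":1},{"linear":[0.017,0.0094,0.0154],"twist":[0,0,0],"gripper":1},{"linear":[0.0262,0.0145,0.022],"twist":[0,0,0],"gripper":1},{"linear":[0.0357,0.0197,0.0279],"twist":[0,0,0],"gripper":1},{"linear":[0.0456,0.0252,0.033],"twist":[0,0,0],"gripper":1},{"linear":[0.0555,0.0307,0.0372],"twist":[0,0,0],"gripper":1},{"linear":[0.0585,0.0324,0.0375],"twist":[0,0,0],"gripper":1},{"linear":[0.0585,0.0324,0.0375],"twist":[0,0,0],"gripper":1}]' && python3 - <<'E'
from h import *
c=snap('scene','scene4.png');o=robot.observe(); print(o['time_s'],o['position'],o['wrist_force'],o['ft_torque'],o['finger_gap'])
cv2.imwrite('pics/s4.png',cv2.resize(c['image'][160:360,220:480,::-1],None,fx=3,fy=3))
E
```

```text
time_s: 6.98
position: [0.516, -0.0317, 0.2093]
eef_rot: [3.037, 0.789, -0.034]
wrist_force: [-27.3, -27.8, 1.5]
finger_gap: 0.137
7.025 [ 0.51594241 -0.03166347  0.20926371] [-25.73779396 -28.13866706   1.38144236] [-4.38597876  4.13737177 -0.03473726] 0.1394797011575506
```

View pics/s4.png

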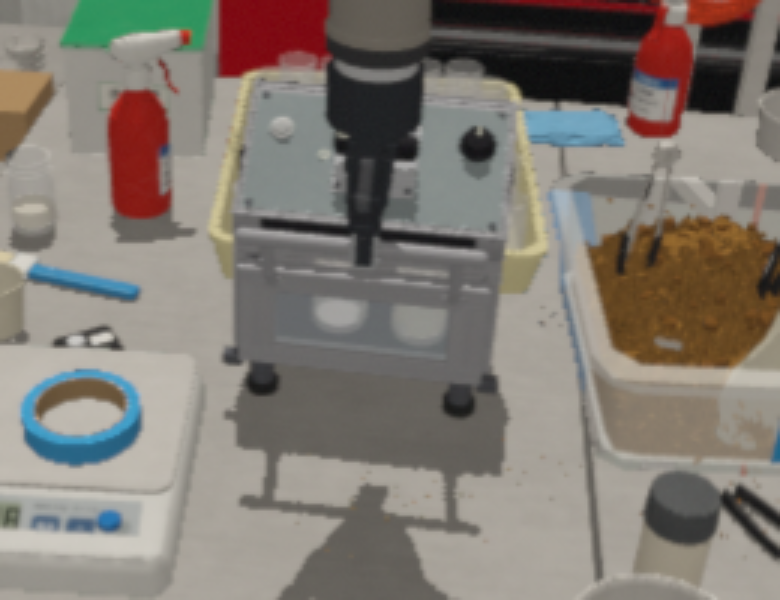

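```bash
python3 -m inch '[{"linear":[0,0,0],"twist":[0,0,0],"gripper":0.6},{"linear":[0,0,0],"twist":[0,0,0],"gripper":0.6},{"linear":[-0.005,-0.003,0],"twist":[0,0,0],"gripper":0.6},{"linear":[-0.005,-0.003,0.03],"twist":[0,0,0],"gripper":0.6},{"linear":[-0.015,-0.008,0.08],"twist":[0,0,0],"gripper":0.6},{"linear":[-0.03,-0.016,0.13],"twist":[0,0,0],"gripper":0.6},{"linear":[-0.03,-0.016,0.16],"twist":[0,0,0],"gripper":0.6},{"linear":[-0.03,-0.016,0.16],"twist":[0,0,0],"gripper":0.6}]' && python3 - <<'E'
from h import *
c=snap('wrist','wrist5.png');o=robot.observe(); print(o['time_s'],o['position'],o['eef_rot'],o['wrist_force'],o['joints'])
print(robot.find_in('isolator','wrist'),robot.find_in('isolator_grip','wrist'))
ct=snap('top','top5.png');cs=snap('scene','scene5.png')
cv2.imwrite('pics/s5.png',np.hstack([cv2.resize(cs['image'][190:320,270:400,::-1],None,fx=3,fy=3),cv2.resize(ct['image'][150:280,260:390,::-1],None,fx=3,fy=3)]))
E
```

```text
time_s: 8.02
position: [0.4945, -0.042, 0.3745]
eef_rot: [3.038, 0.791, 0.009]
wrist_force: [0.6, 0.5, -0.9]
finger_gap: 0.405
8.075 [ 0.49400756 -0.04180595  0.37244053] [3.0394292  0.79164781 0.00336031] [-0.32984288 -0.09905968 -0.7816759 ] [-2.39367092e-01  2.14994214e-01  1.31638849e+00  3.48515704e-04
  1.60796705e+00 -7.48950337e-01]
[{'position': [218.5, 487.8], 'conf': 0.91}] [{'position': [224.0, 488.4], 'conf': 0.66}, {'position': [191.6, 500.1], 'conf': 0.23}]
```

View pics/wrist5.png

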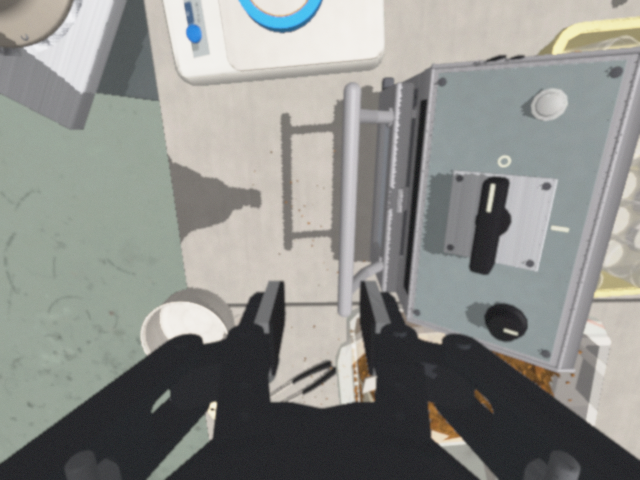

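View pics/s5.png

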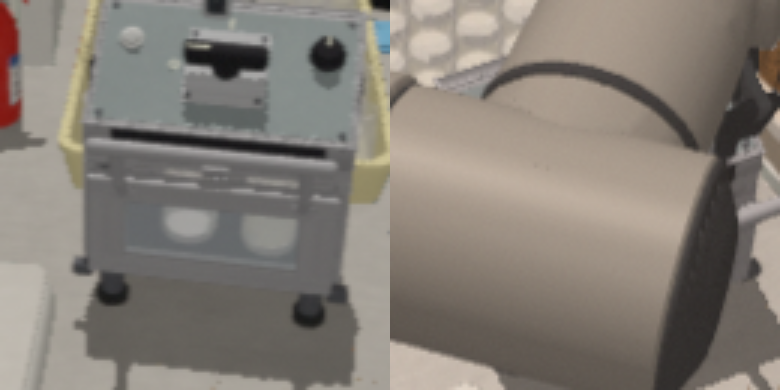

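```bash
cat > fit3.py <<'E'
exec(open('fit.py').read().split("f=lambda")[0])
cw=robot.camera('wrist')
W=np.array([(432,66),(408,321),(637,52),(573,374),(352,86),(344,313),(488,224)])
s=lambda p:np.r_[p[:3],p[6],p[4:6]]
f=lambda p:np.r_[(proj(cs,model(p[:6]))-S).ravel(),(proj(ct,model(p[:6]))-T).ravel(),(proj(cw,model(s(p)))-W).ravel()]
r=least_squares(f,[.62,.03,.5,.83,.06,0,0],loss='soft_l1'); print(r.x); print(f(r.x).reshape(-1,2).round(1)[7:]); m=model(s(r.x)); print(m)
w=r.x[2]; n=np.array([-sa*np.cos(w),-sa*np.sin(w),ca]); print('n',n,'slope',[ca*np.cos(w),ca*np.sin(w),sa]); print('face',m[6],'TCP@18out',m[6]-.021*n, 'TCP@60',m[6]+.021*n)
from scipy.spatial.transform import Rotation as Ro
o=robot.observe(); R=Ro.from_rotvec(o['eef_rot'])
sl=np.array([ca*np.cos(w),ca*np.sin(w),sa]); tgt=Ro.from_matrix(np.c_[sl,np.cross(-n,sl),-n]); print('twist',(tgt*R.inv()).as_rotvec(),o['position'])
E
python3 fit3.py
```

```text
[0.6229 0.0297 0.5054 0.8232 0.065  0.0067 0.0645]
[[ -1.7   0.7]
 [  2.1  -0.5]
 [  1.3   2.6]
 [  0.4  -1.2]
 [ -2.2  -0.1]
 [ -0.7  -3. ]
 [ -0.9  -0.9]
 [ -0.4   1.9]
 [  0.4   2.8]
 [  7.1  -3.4]
 [-12.5   1.2]
 [ -0.9  -0.3]
 [  0.8   5. ]
 [ -0.5   0.4]]
[[ 0.5123  0.1056  0.205 ]
 [ 0.6285 -0.1044  0.205 ]
 [ 0.6054  0.1572  0.2796]
 [ 0.7216 -0.0528  0.2796]
 [ 0.4612  0.0602  0.219 ]
 [ 0.5629 -0.1235  0.219 ]
 [ 0.5942  0.0214  0.2742]]
n [-0.5019 -0.2777  0.8192] slope [np.float64(0.7167483699413417), np.float64(0.3965877530248054), np.float64(0.573576436351046)]
face [0.5942 0.0214 0.2742] TCP@18out [0.6047 0.0272 0.257 ] TCP@60 [0.5836 0.0156 0.2914]
twist [ 0.2963 -0.5355 -0.004 ] [ 0.4938 -0.0419  0.371 ]
```

```bash
python3 - <<'E'
import cv2,numpy as np
a=cv2.imread('pics/wrist5.png')[40:340,330:450]; b=cv2.imread('pics/scene5.png')[195:300,285:395]
cv2.imwrite('pics/z5.png',np.hstack([cv2.resize(a,(240,600),interpolation=3),cv2.resize(b,(550,600),interpolation=3)[:, :]]))
E
```

```text
(no output)
```

View pics/z5.png

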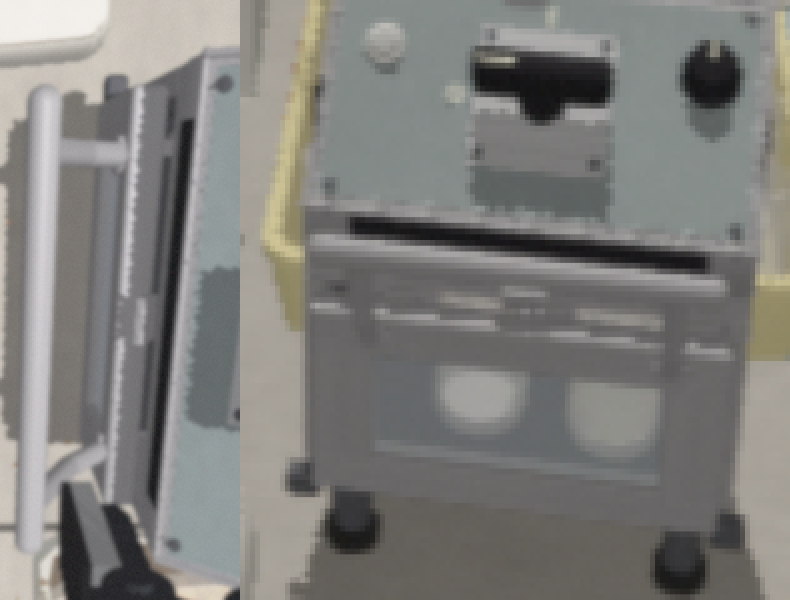

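```bash
python3 -m inch '[{"linear":[-0.0175,-0.0097,-0.04],"twist":[0,0,0],"gripper":1},{"linear":[-0.0175,-0.0097,-0.09],"twist":[0,0,0],"gripper":1},{"linear":[-0.0175,-0.0097,-0.14],"twist":[0,0,0],"gripper":1},{"linear":[-0.0175,-0.0097,-0.158],"twist":[0,0,0],"gripper":1},{"linear":[-0.0175,-0.0097,-0.158],"twist":[0,0,0],"gripper":1},{"linear":[-0.0087,-0.0048,-0.158],"twist":[0,0,0],"gripper":1},{"linear":[0,0,-0.158],"twist":[0,0,0],"gripper":1},{"linear":[0.0035,0.002,-0.158],"twist":[0,0,0],"gripper":1},{"linear":[0.0035,0.002,-0.158],"twist":[0,0,0],"gripper":1}]'; python3 -c "
from h import *
o=robot.observe(); p=o['position']; print(p, p[0]*.875+p[1]*.484, o['wrist_force'],o['ft_torque'])"
```

```text
time_s: 9.55
position: [0.4977, -0.0403, 0.2146]
eef_rot: [3.039, 0.791, 0.0]
wrist_force: [-2.4, -1.3, 3.7]
finger_gap: 0.002
[ 0.49769395 -0.04031179  0.21455134] 0.41597130418943035 [-2.40654134 -1.34307316  3.67179942] [-0.4252377   0.30325199 -0.02144358]
```

```bash
for k in 1; do python3 -m inch '[{"linear":[0.0026,0.0015,0],"twist":[0,0,0],"gripper":1},{"linear":[0.0053,0.0029,0],"twist":[0,0,0],"gripper":1},{"linear":[0.0053,0.0029,0],"twist":[0,0,0],"gripper":1}]'; python3 -m inch '[{"linear":[0.0044,0.0024,0],"twist":[0,0,0],"gripper":1},{"linear":[0.0044,0.0024,0],"twist":[0,0,0],"gripper":1}]'; done; python3 -c "
from h import *
o=robot.observe(); p=o['position']; print(p, p[0]*.875+p[1]*.484, o['wrist_force'],o['ft_torque'])"
```

```text
time_s: 9.93
position: [0.4984, -0.0398, 0.2144]
eef_rot: [3.038, 0.79, -0.017]
wrist_force: [-21.5, -13.4, 15.0]
finger_gap: -0.005
time_s: 10.18
position: [0.4988, -0.0396, 0.2143]
eef_rot: [3.036, 0.79, -0.033]
wrist_force: [-37.6, -23.7, 22.9]
finger_gap: -0.002
[ 0.49882987 -0.03956613  0.21434321] 0.41732612307105527 [-37.64358164 -23.74991486  22.89212157] [-3.67725497  6.03994509 -0.05030917]
```

```bash
python3 -m inch '[{"linear":[-0.02,-0.011,0],"twist":[0,0,0],"gripper":1},{"linear":[-0.025,-0.013,0.05],"twist":[0,0,0],"gripper":0.5},{"linear":[-0.025,-0.013,0.11],"twist":[0.07,-0.13,0],"gripper":0.5},{"linear":[0.0,0.0,0.15],"twist":[0.15,-0.27,0],"gripper":0.5},{"linear":[0.03,0.02,0.15],"twist":[0.22,-0.4,0],"gripper":0.5},{"linear":[0.052,0.032,0.14],"twist":[0.296,-0.535,0],"gripper":0.5},{"linear":[0.052,0.032,0.117],"twist":[0.296,-0.535,0],"gripper":0.5},{"linear":[0.052,0.032,0.117],"twist":[0.296,-0.535,0],"gripper":0.5},{"linear":[0.052,0.032,0.117],"twist":[0.296,-0.535,0],"gripper":0.5}]'; python3 - <<'E'
from h import *
c=snap('wrist','wrist6.png');o=robot.observe(); print(o['time_s'],o['position'],o['eef_rot'],o['joints'])
print(robot.find_in('isolator','wrist'),robot.find_in('isolator_grip','wrist'),proj(c,[[.5942,.0214,.2742],[.5926,.0138,.2732]]))
E
```

```text
time_s: 11.3
position: [0.5597, -0.0028, 0.332]
eef_rot: [-2.769, -0.721, -0.877]
wrist_force: [-0.7, 0.1, 0.4]
finger_gap: 0.502
11.35 [ 0.55978331 -0.00277394  0.33223052] [-2.76903912 -0.72147995 -0.87769773] [-0.4064579   0.09486431  1.7236762   0.57135857  0.9968405  -1.15288541]
[{'position': [233.0, 326.5], 'conf': 0.56}] [{'position': [235.3, 326.5], 'conf': 0.65}] [[324.39918013 236.98460171]
 [317.21053341 246.39336713]]
```

View pics/wrist6.png

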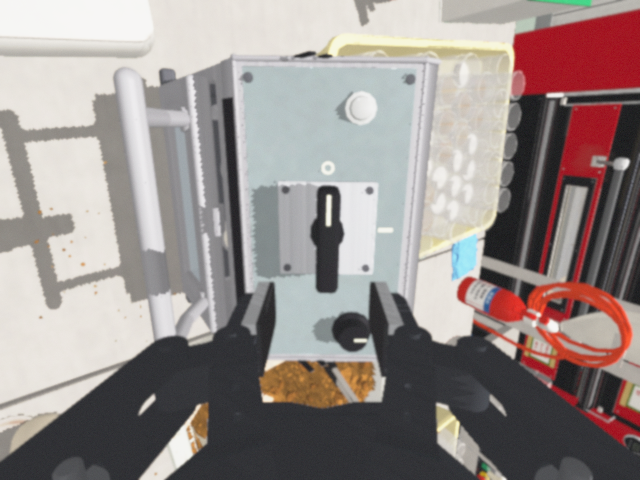

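```bash
cat > fit4.py <<'E'
from h import *
from scipy.optimize import least_squares
np.set_printoptions(precision=4,suppress=True)
cs=robot.camera('scene'); cw=robot.camera('wrist'); w=.506
sa,ca=np.sin(np.radians(35)),np.cos(np.radians(35))
n=np.array([-sa*np.cos(w),-sa*np.sin(w),ca]); sl=np.array([ca*np.cos(w),ca*np.sin(w),sa]); yy=np.array([-np.sin(w),np.cos(w),0])
def bb(c,q):
    P=proj(c,[q+i*.037*yy+j*.008*sl-k*n for i in(-1,1) for j in(-1,1) for k in(0,.026)])
    return np.r_[P.min(0),P.max(0)]
W=[316,185.5,339,293]; S=[331.4,202.9,359.4,213]
f=lambda q:np.r_[bb(cw,q)-W,bb(cs,q)-S]
r=least_squares(f,[.594,.017,.273]); q=r.x; print(q,f(q)); o=robot.observe()
print('n',n,'sl',sl,'cxy',cw['cx'],cw['cy'],'face px',proj(cw,q))
from scipy.spatial.transform import Rotation as Ro
R=Ro.from_rotvec(o['eef_rot']); print('tool z',R.as_matrix()[:,2],'x',R.as_matrix()[:,0])
tcp=q-.021*n; print('delta to TCP@18',tcp-o['position'],'comp n,sl,y',[(tcp-o['position'])@v for v in(n,sl,yy)])
E
python3 fit4.py
```

```text
[0.6032 0.017  0.2691] [-0.4507 -0.251   0.8996  0.4481 -0.857  -0.226   0.1924  2.1542]
n [-0.5017 -0.278   0.8192] sl [0.7165 0.397  0.5736] cxy 321.85326692721355 231.7876231564454 face px [[327.2544 245.135 ]]
tool z [ 0.5033  0.2776 -0.8183] x [0.7139 0.4001 0.5747]
delta to TCP@18 [ 0.0543  0.0256 -0.0797] comp n,sl,y [np.float64(-0.0996222864925936), np.float64(0.003374769525539119), np.float64(-0.003973558862611887)]
```

```bash
python3 -m inch '[{"linear":[0.0225,0.009,-0.028],"twist":[0,0,0],"gripper":0.5},{"linear":[0.034,0.0154,-0.048],"twist":[0,0,0],"gripper":0.5},{"linear":[0.0455,0.0208,-0.065],"twist":[0,0,0],"gripper":0.5},{"linear":[0.0495,0.0229,-0.0717],"twist":[0,0,0],"gripper":0.5},{"linear":[0.0495,0.0229,-0.0717],"twist":[0,0,0],"gripper":0.5},{"linear":[0.0495,0.0229,-0.0717],"twist":[0,0,0],"gripper":0.5}]'; python3 - <<'E'
from h import *
c=snap('wrist','wrist7.png');s=snap('scene','scene7.png');o=robot.observe(); print(o['time_s'],o['position'],o['eef_rot'],o['wrist_force'])
cv2.imwrite('pics/s7.png',np.hstack([cv2.resize(s['image'][170:290,280:400,::-1],(480,480),interpolation=3),cv2.resize(c['image'][100:480,140:500,::-1],(300,480)[::1])]))
E
```

```text
time_s: 12.3
position: [0.6087, 0.0199, 0.2601]
eef_rot: [-2.769, -0.721, -0.877]
wrist_force: [-0.1, -0.9, 0.5]
finger_gap: 0.497
12.4 [0.60871343 0.01984016 0.2600776 ] [-2.76937361 -0.72042427 -0.87700007] [-0.63734832 -0.44281372  0.62263112]
```

View pics/s7.png

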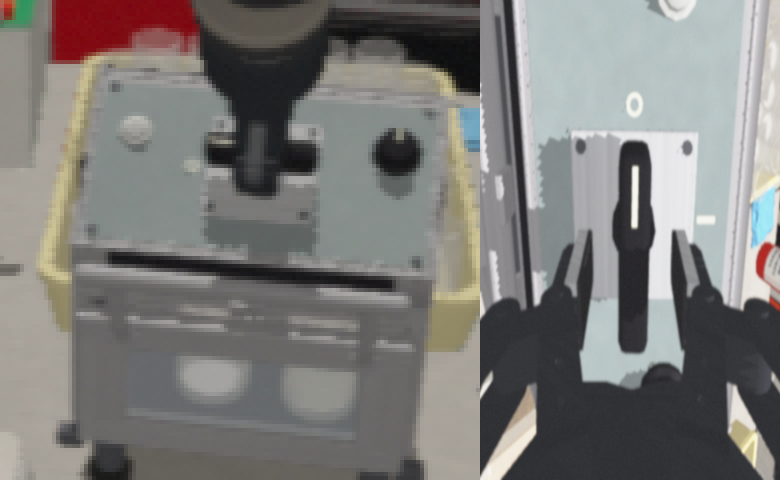

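```bash
sed -i 's/^W=.*; S/W=[305.6,212.4,345.5,379.5]; S/' fit4.py; python3 fit4.py; sed 's/,bb(cs,q)-S\]/]/' fit4.py > f5.py; python3 f5.py
```

```text
[0.6037 0.0159 0.2702] [ 0.1701 -0.2856  0.0024  0.2424 -0.3975 -0.5541  0.6715  1.8373]
n [-0.5017 -0.278   0.8192] sl [0.7165 0.397  0.5736] cxy 321.85326692721355 231.7876231564454 face px [[325.105  309.4755]]
tool z [ 0.5033  0.2775 -0.8183] x [0.7142 0.3996 0.5747]
delta to TCP@18 [ 0.0056  0.0018 -0.0068] comp n,sl,y [np.float64(-0.008871758760509918), np.float64(0.0008263637026530509), np.float64(-0.001096208244017855)]
[0.6039 0.0159 0.2696] [ 0.1481 -0.0414 -0.1482  0.0406]
n [-0.5017 -0.278   0.8192] sl [0.7165 0.397  0.5736] cxy 321.85326692721355 231.7876231564454 face px [[325.038  309.4446]]
tool z [ 0.503   0.2776 -0.8185] x [0.7143 0.3996 0.5745]
delta to TCP@18 [ 0.0058  0.0017 -0.0071] comp n,sl,y [np.float64(-0.00926909095482517), np.float64(0.0007752601798902813), np.float64(-0.0013208232637033218)]
```

```bash
python3 -m inch '[{"linear":[0.0055,0.002,-0.0065],"twist":[0,0,0],"gripper":0.5},{"linear":[0.0055,0.002,-0.0065],"twist":[0,0,0],"gripper":0.5},{"linear":[0.0055,0.002,-0.0065],"twist":[0,0,0],"gripper":1},{"linear":[0.0055,0.002,-0.0065],"twist":[0,0,0],"gripper":1},{"linear":[0.0055,0.002,-0.0065],"twist":[0,0,0],"gripper":1},{"linear":[0.0055,0.002,-0.0065],"twist":[0,0,0],"gripper":1}]'; python3 -c "
from h import *
o=robot.observe(); print(o['position'],o['wrist_force'],o['ft_torque'],o['finger_gap'],o['joints'])"
```

```text
time_s: 13.35
position: [0.6141, 0.0223, 0.2531]
eef_rot: [-2.769, -0.72, -0.876]
wrist_force: [-2.0, 1.8, 4.1]
finger_gap: 0.175
[0.61414045 0.0223101  0.25305301] [-2.04039879  1.77634857  4.11961412] [0.24168768 0.39640555 0.09904764] 0.17469004614624306 [-0.30765891  0.26025702  1.74641167  0.62771463  0.79041056 -1.18889455]
```

```bash
python3 -m inch '[{"linear":[0.0025,0.0014,-0.004],"twist":[0,0,0],"gripper":1},{"linear":[0.005,0.0028,-0.0082],"twist":[0,0,0],"gripper":1},{"linear":[0.005,0.0028,-0.0082],"twist":[0,0,0],"gripper":1},{"linear":[0.005,0.0028,-0.0082],"twist":[0,0,0],"gripper":1}]'; python3 -c "
from h import *
o=robot.observe(); n=np.array([-.5017,-.278,.8192]); p=o['position']; print(p,(p-[0.61414,0.02231,0.25305])@n, o['wrist_force']@n,o['wrist_force'],o['ft_torque'],o['finger_gap'])"
```

```text
time_s: 13.85
position: [0.6181, 0.0244, 0.2472]
eef_rot: [-2.769, -0.723, -0.878]
wrist_force: [-28.9, -7.0, 27.4]
finger_gap: 0.173
[0.61808036 0.02441094 0.24723674] -0.007323164380203515 38.893797587986455 [-28.94122443  -7.03109044  27.36736102] [0.18651162 2.09021621 0.62687981] 0.17260625722842304
```

```bash
python3 -m inch '[{"linear":[-0.001,-0.0006,0.0016],"twist":[0.085,0.047,-0.139],"gripper":1},{"linear":[-0.001,-0.0006,0.0016],"twist":[0.171,0.094,-0.278],"gripper":1},{"linear":[-0.001,-0.0006,0.0016],"twist":[0.256,0.142,-0.418],"gripper":1},{"linear":[-0.001,-0.0006,0.0016],"twist":[0.342,0.189,-0.557],"gripper":1},{"linear":[-0.001,-0.0006,0.0016],"twist":[0.342,0.189,-0.557],"gripper":1}]'; python3 -c "
from h import *
o=robot.observe(); n=np.array([-.5017,-.278,.8192]); p=o['position']; print(p,(p-[0.61414,0.02231,0.25305])@n, o['wrist_force']@n,o['wrist_force'],o['ft_torque'],o['finger_gap'])
snap('wrist','wrist8.png')"
```

```text
time_s: 14.48
position: [0.616, 0.0241, 0.2461]
eef_rot: [-2.704, 0.233, -0.707]
wrist_force: [-24.4, -6.4, 15.5]
finger_gap: 0.178
[0.61603493 0.02410462 0.24609918] -0.007143699083507791 26.695626852301785 [-24.39369589  -6.43297963  15.46501622] [-0.24651272  2.07356696  0.49574573] 0.17813281684693855
```

View pics/wrist8.png

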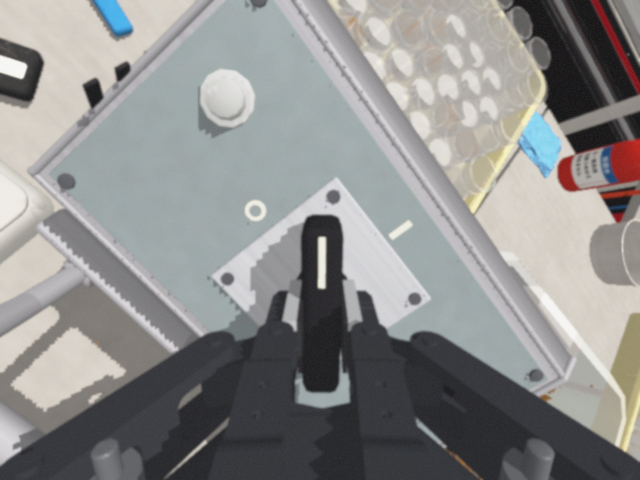

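```bash
python3 -m inch '[{"linear":[-0.0015,-0.0008,-0.0008],"twist":[0.085,0.047,-0.139],"gripper":1},{"linear":[-0.0015,-0.0008,-0.0008],"twist":[0.171,0.094,-0.278],"gripper":1},{"linear":[-0.0015,-0.0008,-0.0008],"twist":[0.256,0.142,-0.418],"gripper":1},{"linear":[-0.0015,-0.0008,-0.0008],"twist":[0.342,0.189,-0.557],"gripper":1},{"linear":[-0.0015,-0.0008,-0.0008],"twist":[0.427,0.236,-0.696],"gripper":1},{"linear":[-0.0015,-0.0008,-0.0008],"twist":[0.457,0.253,-0.745],"gripper":1},{"linear":[-0.0015,-0.0008,-0.0008],"twist":[0.457,0.253,-0.745],"gripper":1}]'; python3 -c "
from h import *
from scipy.spatial.transform import Rotation as Ro
o=robot.observe(); n=np.array([-.5017,-.278,.8192]); p=o['position']; print(p,(p-[0.61414,0.02231,0.25305])@n, o['wrist_force']@n,o['wrist_force'],o['ft_torque'],o['finger_gap'])
sl=np.array([.7165,.397,.5736]);yy=np.array([-.4847,.8747,0]);x=Ro.from_rotvec(o['eef_rot']).as_matrix()[:,0];print(np.arctan2(x@-yy,x@sl))
snap('wrist','wrist9.png')"
```

```text
time_s: 15.4
position: [0.6138, 0.0258, 0.2454]
eef_rot: [-2.217, 1.325, -0.401]
wrist_force: [-24.1, 3.2, 17.1]
finger_gap: 0.177
[0.61381269 0.02579971 0.24535589] -0.007108944840034437 25.23140922517515 [-24.05052802   3.15282713  17.14080232] [0.71948011 1.74288793 1.49406807] 0.17724154381112311
1.5853919230098708
```

View pics/wrist9.png

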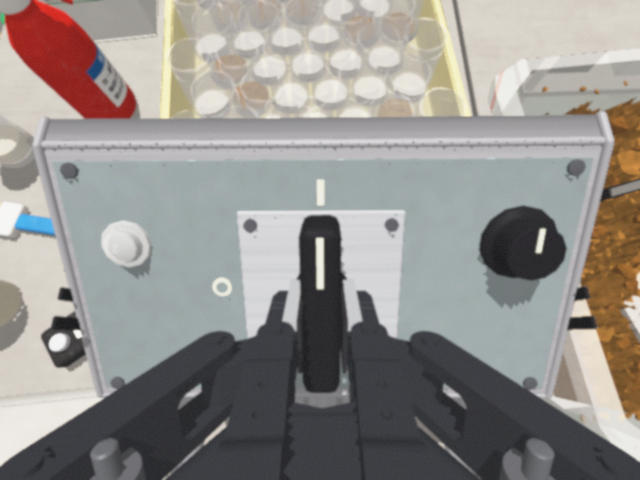

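```bash
python3 -m inch '[{"linear":[-0.002,-0.0011,0.0033],"twist":[0,0,0],"gripper":1},{"linear":[-0.004,-0.0022,0.0066],"twist":[0,0,0],"gripper":1},{"linear":[-0.0055,-0.003,0.009],"twist":[0,0,0],"gripper":0.4},{"linear":[-0.0055,-0.003,0.009],"twist":[0,0,0],"gripper":0.4},{"linear":[-0.0055,-0.003,0.009],"twist":[0,0,0],"gripper":0.4},{"linear":[-0.02,-0.011,0.033],"twist":[0,0,0],"gripper":0.4},{"linear":[-0.035,-0.02,0.058],"twist":[0,0,0],"gripper":0.4},{"linear":[-0.05,-0.028,0.082],"twist":[0,0,0],"gripper":0.4},{"linear":[-0.05,-0.028,0.082],"twist":[0,0,0],"gripper":0.4},{"linear":[-0.05,-0.028,0.082],"twist":[0,0,0],"gripper":0.4}]'; cat > v.py <<'E'
from h import *
import sys
k=sys.argv[1]
a=snap('wrist',f'wristv{k}.png');s=snap('scene',f'scenev{k}.png');o=robot.observe();print(o['time_s'],o['wrist_force'])
cv2.imwrite(f'pics/v{k}.png',np.hstack([cv2.resize(s['image'][180:300,280:400,::-1],(420,420),interpolation=3),a['image'][:420,130:510,::-1]]))
E
python3 v.py 1
```

```text
time_s: 16.7
position: [0.5667, -0.0045, 0.3263]
eef_rot: [-2.214, 1.33, -0.407]
wrist_force: [0.4, 0.2, -0.6]
finger_gap: 0.597
16.8 [ 0.03828979 -0.23978658 -0.0687523 ]
```

View pics/v1.png

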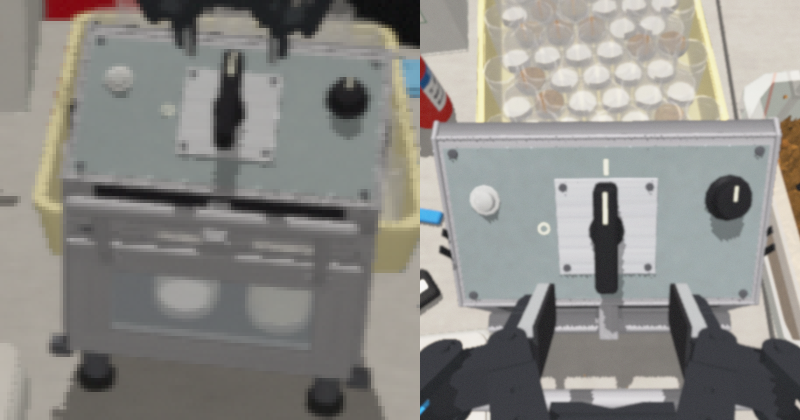

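```bash
sed 's/,bb(cs,q)-S\]/]/; s/^W=.*; S/W=[303.5,181.5,328.5,293.5]; S/; s/\.037\*yy/.037*sl/; s/\.008\*sl/.008*yy/' fit4.py > f6.py; cat >> f6.py <<'E'
q0=np.array([.6038,.0159,.2698]); print('n shift',(q-q0)@n,'bb out',bb(cw,q0),'bb in',bb(cw,q0-.008*n))
cv2.imwrite('pics/z9.png',cv2.resize(cw['image'][160:310,250:390,::-1],None,fx=4,fy=4,interpolation=3))
E
python3 f6.py
```

```text
[0.6014 0.0184 0.2665] [-0.6753  0.1779  0.7437 -0.176 ]
n [-0.5017 -0.278   0.8192] sl [0.7165 0.397  0.5736] cxy 321.85326692721355 231.7876231564454 face px [[316.6722 243.3726]]
tool z [ 0.5009  0.2787 -0.8194] x [ 0.473  -0.881  -0.0105]
delta to TCP@18 [ 0.0452  0.0284 -0.0767] comp n,sl,y [np.float64(-0.09345058250161381), np.float64(-0.000347597771957045), np.float64(0.002889888936819813)]
n shift -0.0021381485192672792 bb out [307.8529 178.332  334.1207 291.2835] bb in [308.3504 176.6363 333.7572 286.0637]
```

View pics/z9.png

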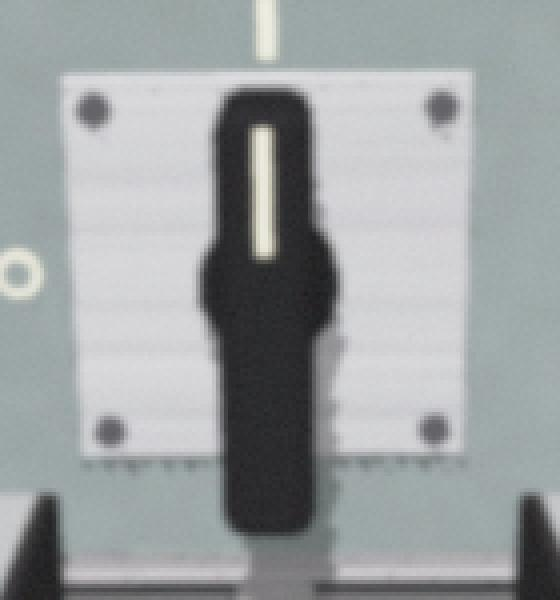

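```bash
cat >> f6.py <<'E'
print('scene out',bb(cs,q0),'in',bb(cs,q0-.008*n))
im=cs['image'][185:230,330:362,::-1]; cv2.imwrite('pics/z10.png',cv2.resize(im,None,fx=12,fy=12,interpolation=0))
E
python3 f6.py|tail -1
```

```text
scene out [340.893  193.7471 350.0858 223.8395] in [340.9487 195.2554 350.0826 225.1669]
```

View pics/z10.png

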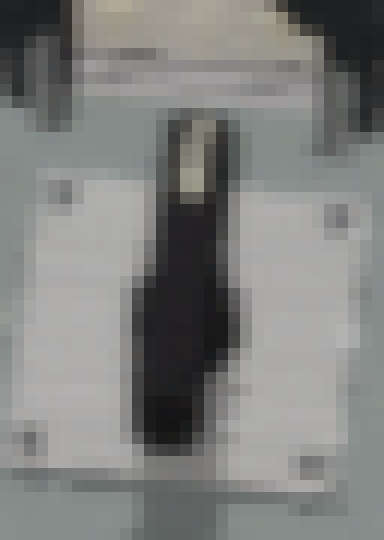

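```bash
python3 -c "
from h import *
print(robot.sign_off(), robot.observe()['time_s'])"
```

```text
the job is handed in; nothing more can be done
the job is handed in; nothing more can be done
```

I shut the door, turned the isolator to on, and handed the job in at about 17 s of the 48 s allowed. My checks support success; the joint values themselves could not be read.

- **Door:** I gripped the bar and lifted the door along its arc until it hit a firm stop at about 38 N. I then let go and pressed the bar again with shut fingers. It gave only about 1 mm up to roughly 45–50 N, so it is firmly home.
- **Isolator:** I gripped the handle, pushed it in about 7 mm until it stopped, and turned it a quarter turn clockwise while held in. I eased it out, let go and backed away. The tool had turned 1.585 rad at the end.
- **Last checks:**
  - In the pictures the bar points up the slope to the "on" mark.
  - The scene view fits the handle fully out: its edges are at rows 194.0 and 222.9, against 193.7 and 223.8 predicted for out, and 195.3 and 225.2 for in.
  - The jars look upright behind the door window.
  - Wrist force was close to zero, so the arm touches nothing.

**Disagreements:**
- One rough picture fit put the shut door at about 0.06 rad, but two of its cabinet corners were poorly matched. The firm stop and the bar's measured travel (about 0.01 rad) say shut.
- The wrist-camera fit put the handle about 2 mm short of fully out, within its error of about 2 mm but more than the 1.5 mm limit.
- I took no measurements of the bystanders; the arm worked well clear of them.

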